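# Load a test cartridge into a desk reader, clamp it to the first slip, switch on

## Task

Pull the test cartridge out of its grey storage sleeve and slide it, blue head first and right way up, into the reader's channel until it is fully home against the stop. Then tighten the reader's red thumbscrew clockwise all the way in until its drag clutch first slips, so that the cartridge is clamped, and stop there: do not let the cap slip on by more than about a tenth of a turn in all. Last, flip the reader's black rocker over to its green (on) end, leave the other things on the desk where they stand, and let go of everything.

Things in the scene. Friction and masses are not known exactly. Their poses are not given: they have to be found in the camera images.
- cartridge: loose white test cartridge 150 x 50 x 28 mm, 0.15 to 0.3 kg; origin at the centre of its underside, x along its length to the blue head end (34 mm blue), other end (tail, 30 mm) orange, z up out of the face with the grey window. Starts flat on the desk, tail in the sleeve, about 60 mm of the head end sticking out
- cartridge_nose (a point): centre of the end face of the cartridge's blue head, 75 mm from its origin along its x, 14 mm up
- sleeve: grey storage sleeve fixed to the desk, 95 x 66 x 36 mm, roofed, closed behind, no floor (the cartridge lies on the desk); origin at the centre of its underside, mouth faces its own +x, 47.5 mm from the origin. Inside 54 mm wide, 31 high, 90 deep: the cartridge comes out only by sliding straight along the sleeve's +x
- reader: white desk reader, fixed; origin on the desk straight below the thumbscrew's axis, at mid-length of its channel, which runs along its x and is open to -x. On top an aluminium bridge (x +-25 mm, 57 to 73 mm high) with the thumbscrew. Behind the stop a block 70 mm high to x = 106 mm; on the -y side a housing 44 mm high (x -44 to 106, y -141 to -41 mm) with the rocker
- bed: steel bed of the reader's channel, fixed, same frame as the reader: 8 mm high, from x = -62 mm to the stop at +41 mm (bare desk in front). Cheeks beside it: y +-27 mm inside, +-40 outside, x -40 to 40 mm; flared guides 30 mm high in front, from x = -63 mm, where they are about 62 mm apart. A clamped cartridge presses on the bed
- stop (a point): centre of the stop face at the channel's end, on the reader's x axis 41 mm behind the thumbscrew's axis, 22 mm high. Home, the cartridge's nose touches it, and 70 mm of its tail end is outside the cheeks
- foot_gap (a point): point on the screw axis 36 mm above the desk, at the height of a loaded cartridge's top. The sprung rubber foot under the bridge starts 4 to 10 mm above it (hidden, differs each time) and comes down 5 mm per radian as the collar turns clockwise; it meets the cartridge after 0.8 to 2 rad, then presses harder over another 0.4 rad or so, until the clutch slips
- cap_mark (a point): white line on the side of the thumbscrew's red ribbed cap (46 mm diameter, 85.5 to 121.5 mm above the desk, upright axis through the reader's origin, stays at its height); point on the rim, 103.5 mm high, 23 mm from the axis along the cap's own x, z up. Clockwise from above tightens: about 0.15 N m while running free, rising as the foot presses; at 0.27 N m the clutch slips
- collar_mark (a point): white line on the dark collar just below the cap (54 mm diameter, 73.5 to 83.5 mm high, same axis); point on its rim along the collar's own x, z up. It turns with the cap and stands still once the clutch slips. The two lines stand one above the other at the start, at any bearing; their angle apart is the slip, which stays. Let go, both spring back about 0.2 rad; the clamp stays tight
- rocker (a joint): black rocker switch on the reader's housing, 64 mm long (along the reader's x), 40 wide, hinge along y; 0 = off as at the start, green end (towards the reader's -x) raised; 0.25 = centre; 0.5 rad = on, green end down. Snaps over past the centre; about 3.5 N down on the green end
- rocker_press (a point): centre of the top face of the rocker's green end, where to press, 22 mm from the hinge; about 71 mm above the desk when off, about 60 mm when on
- dropper: white dropper bottle, 32 mm diameter, 75 mm high, bystander; origin at the centre of its underside
- sanitiser: clear bottle with blue cap, 64 mm diameter, 165 mm high, bystander; origin at the centre of its underside
- jar: amber jar with steel lid, 72 mm diameter, 90 mm high, bystander; origin at the centre of its underside
- tissue_box: blue and white tissue box 120 x 230 x 85 mm, bystander; origin at the centre of its underside, long side along its y
- cup: white cup, 72 mm diameter, 85 mm high, bystander; origin at the centre of its underside
- tray: empty steel tray 130 x 200 x 35 mm, bystander; origin at the centre of its underside

How it is judged:
By the outcome, as a careful person would: the job done as asked, in the order asked, and still so for the second after the job is handed in, with the robot touching nothing.
It also fails if it takes over 72 s, if anything falls off the work surface, if the arm or the gripper's body presses on something with over 40 N, if the wrist force passes 120 N, or if a joint passes its speed limit or range.

## Robot

A 6-joint arm with a two-finger parallel gripper is mounted at the origin on the work surface. World frame = base frame: x ahead of the robot, y to its left, z up, the work surface at z = 0. Lengths are in mm, angles in rad, forces in N, time in s.
With the tool pointing down it reaches from about 350 to 975 mm from the base axis. Payload 7.1 kg.
Tool frame: the origin (TCP) lies on the centre line of the jaws, within the pads' length; the fingertips stand 17 mm ahead of it and the grasp point (between the pads) lies 2 mm behind it (tip_extent is the distance from the TCP to the fingertips, in mm); z points along the fingers, y is the line along which they close (so a half turn about z gives the same grasp; the last joint's range is limited). The gripper opens to 88 mm and grips with 3 to 60 N. Pads are 20 mm wide; open, the fingers measure 115 mm over their backs; the gripper's body (75 mm by 178 mm) begins 61 mm behind the grasp point.
Start: joints at [-1.179, 0.423, 1.63, -0, 1.089, -0.019], TCP at [249.605, -572.977, 239.675] pointing down, gripper open.
Joint ranges: [-3, 3], [-0.9, 2.11], [0.09, 2.58], [-1.31, 4.45], [0.11, 2.69], [-2.54, 2.54]. Speed limits (rad/s): [2.39, 2.39, 3.01, 3.14, 3.14, 3.14].

## Interface

Orientations are given as a rotation vector (axis times angle).
In Python, from workcell import get_obs, get_image, camera_model, close_job, look_for, outline_of, pinpoint, tip_extent gives the robot as it stands.
- The arm moves only by the shell command python3 -m jog 'ROWS'. ROWS is text: rows parted by semicolons, each of 7 numbers parted by spaces: the shift along the tool's x, y, z as a fraction of full scale, then the turn, a rotation vector about the tool's x, y, z as a fraction of full scale, then the closure, from -1 (fully open) to 1 (shut). A call has 1 to 8 rows; each row is the pose to reach, as a shift and turn from the pose commanded when the call began, along the tool's axes at that moment; what a row does not reach only later rows make up. Full scale, the value 1, is 0.2 m for a shift and 30 degrees for a turn. A row lasts 1/10 s, in which the tool goes at most 50 mm and 8.59 degrees, less where a joint would pass 70% of its speed; a pose out of reach is approached as far as the arm can. A call with a number of a shift or a turn outside -1 to 1 is refused whole. A call with a gripper value outside its range is refused whole. The fingers move at their own pace and stop on an object; the grip force is fixed at half the most. Time passes only in rows, so rows that repeat a pose let the fingers close. It gives the time, the measured TCP pose, the force, the opening and the grip force at its end, in the units of the state.
- get_obs(): the state, without advancing time (a new reading comes with each control period).
- get_image(name): name is "side" or "top"; returns the picture (384x512x3 uint8, red, green, blue); there is no depth.
- camera_model(name): a dict with "fx", "fy", "cx", "cy" (pixels), "origin" and "orientation" of the camera in the world. Camera axes: x right, y down, z forward; pixel columns grow to the right and rows downward; lengths in mm; the calibration is good to about 2 mm. A picture is of the moment at which its call begins. camera_model takes no time and is no camera call.
- close_job(): hands the job in; it is judged then, once.
Trained networks look in the newest picture that a camera, given by its name, has taken for a name from the list of things; names that differ only in an ending like _2 or _b are one class to them, and where a whole thing is asked for, a point or a joint stands for the part that bears it (a point fixed in the world has none). Each returns a list of dicts, best first, with "confidence" (0 to 1); they miss things now and then, are a little off and sometimes report something else, mostly with a low value. They report only what shows in the picture. A call takes as long as a camera call.
- look_for(target, camera): "xyz" ([x, y, z] in mm, in the coordinates of the camera as it stood for that picture, good to about 4 mm: the middle of the surface that is visible of it).
- outline_of(target, camera): "mask" (384x512 bool, what is visible of it).
- pinpoint(target, camera): "xyz" ([x, y, z] in mm, in the coordinates of the camera as it stood for that picture, good to about 4 mm: a listed point, or the origin of a listed thing).
The state is a dict: "t": time; "qpos": joint angles; "qvel": joint speeds; "joint_torque": joint torques, N m; "ee_pos": TCP position; "orientation": TCP orientation; "ft_force": force on the tool from outside, world axes, zero at the start; "moment": the same for the moment, N m; "width": finger opening in mm; "grasp_force": force on a finger pad.
Only numpy, scipy, OpenCV 4.12 (cv2) and the standard library are available. Lean on these libraries where they do the work, as an engineer would, in place of code of your own. Each camera call takes 0.05 s, during which the arm holds its last target. There are 200 camera calls.

## Working session

There is one attempt and no reset: what is moved stays moved. The work goes in short steps, Python scripts to look and compute and a shell command to move; the robot and the scene stay as the last step left them, time stands still between calls to the robot, and variables do not carry over. Pictures are saved under pics/ and viewed, at most 10 in all, crops included, and the job is handed in when it is done.

```bash
mkdir -p pics; ls
cat > h.py <<'E'
import numpy as np, cv2
from scipy.spatial.transform import Rotation as R
from workcell import *
def cam(n):
    m=camera_model(n); o=np.array(m["orientation"],float)
    Rm=R.from_rotvec(o).as_matrix() if o.size==3 else (o.reshape(3,3) if o.size==9 else R.from_quat(o).as_matrix())
    return m,Rm,np.array(m["origin"],float)
def w(n,p):
    m,Rm,o=cam(n); return Rm@np.array(p)+o
def pin(t,n,f=pinpoint):
    return [(np.round(w(n,d["xyz"]),1).tolist(),round(d["confidence"],2)) for d in f(t,n)[:3]]
def save(n,f):
    im=get_image(n); cv2.imwrite("pics/"+f,im[:,:,::-1]); return im
def ray(n,u,v,z):
    m,Rm,o=cam(n); d=Rm@np.array([(u-m["cx"])/m["fx"],(v-m["cy"])/m["fy"],1]); return o+d*(z-o[2])/d[2]
def proj(n,p):
    m,Rm,o=cam(n); c=Rm.T@(np.array(p)-o); return np.array([m["fx"]*c[0]/c[2]+m["cx"],m["fy"]*c[1]/c[2]+m["cy"]])
E
python3 - <<'E'
from h import *
a=save("top","t0.png"); b=save("side","s0.png")
for n in("top","side"):
    print(camera_model(n))
    for t in "cartridge cartridge_nose sleeve reader stop foot_gap cap_mark collar_mark rocker_press dropper sanitiser jar tissue_box cup tray".split(): print(n,t,pin(t,n))
o=get_obs();print(o["t"],o["ee_pos"],o["orientation"],tip_extent if not callable(tip_extent) else tip_extent())
E
```

```text
pics
{'fx': 426.4711697260585, 'fy': 426.4711697260585, 'cx': 255.71058632486714, 'cy': 189.73082790901296, 'origin': array([ 486.51147314,  -34.54398767, 1443.80961327]), 'orientation': array([-2.20800899,  2.16044373, -0.0547807 ])}
top cartridge [([480.0, 292.4, 1.5], 0.73)]
top cartridge_nose [([477.6, 218.4, 14.5], 0.79)]
top sleeve [([482.5, 324.0, 0.2], 0.86), ([628.6, -520.1, 5.5], 0.7)]
top reader [([640.8, -105.5, 1.2], 0.62), ([727.0, 136.2, 1.3], 0.33)]
top stop [([676.6, -100.1, 25.6], 0.58)]
top foot_gap [([635.2, -100.6, 36.0], 0.8), ([483.1, 293.8, -0.2], 0.66), ([657.9, -109.0, 102.8], 0.16)]
top cap_mark [([660.0, -106.6, 104.0], 0.76), ([480.6, 324.2, 2.1], 0.18)]
top collar_mark [([667.0, -101.5, 79.9], 0.75)]
top rocker_press [([620.5, -197.4, 72.6], 0.65)]
top dropper [([725.6, 138.6, 3.0], 0.57)]
top sanitiser [([743.4, 254.8, -0.3], 0.6)]
top jar [([474.7, -441.0, 2.6], 0.71)]
top tissue_box [([473.5, -441.9, 0.7], 0.66), ([626.0, 458.1, 1.9], 0.57)]
top cup [([362.2, -406.0, -2.3], 0.87), ([674.4, -102.0, 27.9], 0.16), ([618.3, -199.2, 72.0], 0.15)]
top tray 
[... 663 characters left out ...]
e foot_gap [([637.9, -103.8, 37.3], 0.85), ([367.9, -399.0, 2.5], 0.24)]
side cap_mark [([657.6, -104.4, 106.0], 0.72)]
side collar_mark [([661.1, -106.6, 76.1], 0.52)]
side rocker_press [([618.6, -196.6, 71.8], 0.6), ([657.2, -103.4, 103.6], 0.24)]
side dropper [([724.3, 137.2, 3.5], 0.47), ([678.4, -97.2, 27.5], 0.21)]
side sanitiser [([743.6, 252.0, -0.1], 0.95)]
side jar [([475.0, -439.5, 1.0], 0.76), ([365.7, -398.0, -0.7], 0.34)]
side tissue_box [([631.5, 462.9, -1.1], 0.85), ([741.5, 250.3, -1.0], 0.49)]
side cup [([365.0, -397.9, 0.6], 0.78)]
side tray [([621.3, -518.7, 3.4], 0.55)]
1.6 [ 249.60038788 -572.97423221  239.67200642] [-3.07554360e+00 -6.40731779e-01  5.00516140e-05] 17.0
```

View pics/t0.png

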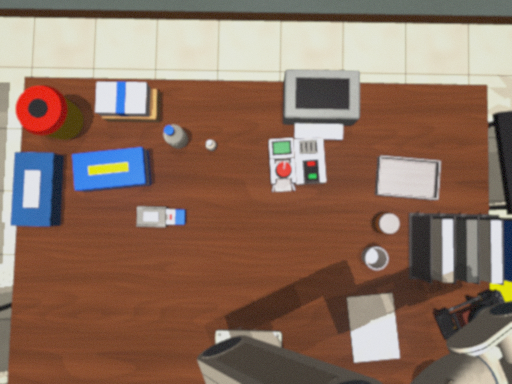

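View pics/s0.png

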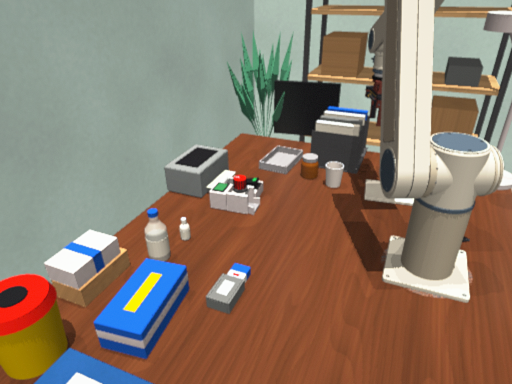

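The top view shows the sleeve at (150,216) with the blue head at (179,216) pointing towards world −y. The reader is at (283,168) with its channel open towards the robot (down in the picture), and the green rocker end is at (313,178). Next I'll refine the measurements.

Run:
```python
from h import *
acc={}
T="cartridge cartridge_nose sleeve reader stop foot_gap rocker_press".split()
for k in range(3):
    for n in("top","side"):
        im=get_image(n)
        for t in T:
            p=pin(t,n)
            if p: acc.setdefault((t,n),[]).append(p[0][0])
for k,v in acc.items(): print(k,np.round(np.median(v,0),1),np.round(np.std(v,0),1))
for n in("top","side"):
    for t in("sleeve","reader","rocker","cap_mark"):
        d=outline_of(t,n)
        if d:
            m=d[0]["mask"].astype(np.uint8); c=max(cv2.findContours(m,0,1)[0],key=cv2.contourArea)
            r=cv2.minAreaRect(c); print(n,t,round(d[0]["confidence"],2),np.round(cv2.boxPoints(r),1).tolist())
t=cv2.imread("pics/t0.png");s=cv2.imread("pics/s0.png")
def cr(im,u,v,a=40,b=30): return cv2.resize(im[v-b:v+b,u-a:u+a],(400,300),interpolation=cv2.INTER_CUBIC)
cv2.imwrite("pics/crop.png",np.vstack([np.hstack([cr(t,297,165),cr(t,160,215)]),np.hstack([cr(s,237,192),cr(s,230,290)])]))
```

```text
('cartridge', 'top') [479.1 294.1   1. ] [ 2.5 16.1  0.2]
('cartridge_nose', 'top') [479.1 220.   14.1] [0.7 1.2 2. ]
('sleeve', 'top') [481.4 327.1   1.2] [0.2 0.8 1. ]
('reader', 'top') [ 639.  -105.7    2.4] [2.3 0.6 0.6]
('stop', 'top') [ 673.8 -101.7   24.3] [0.2 1.4 1.5]
('foot_gap', 'top') [639.  -99.3  37.2] [1.2 0.8 0.7]
('rocker_press', 'top') [ 619.4 -199.    73.8] [2.1 1.6 2. ]
('cartridge', 'side') [4.780e+02 2.977e+02 1.000e-01] [1.4 0.3 0.8]
('cartridge_nose', 'side') [480.9 219.2  12.3] [0.2 0.9 0.9]
('sleeve', 'side') [476.1 329.9   0. ] [0.3 0.9 0.7]
('reader', 'side') [ 634.5 -103.6    3.4] [ 75.5 158.9   2. ]
('stop', 'side') [679.2 -97.8  26.1] [0.5 1.2 0.8]
('foot_gap', 'side') [ 637.1 -101.9   34.2] [1.3 1.2 0.9]
('rocker_press', 'side') [ 618.6 -199.5   72.1] [  5.2 312.5  32.7]
top sleeve 0.97 [[135.6999969482422, 225.0], [136.89999389648438, 205.1999969482422], [166.10000610351562, 207.10000610351562], [164.89999389648438, 226.8000030517578]]
top reader 0.88 [[267.29998779296875, 138.89999389648438], [322.29998779296875, 135.10000610351562], [325.8999938964844, 187.3000030517578], [270.8999938964844, 191.10000610351562]]
top rocker 0.48 [[305.0, 162.0], [317.0, 162.0], [317.0, 179.0], [305.0, 179.0]]
top cap_mark 0.6 [[276.0, 162.0], [290.0, 162.0], [290.0, 176.0], [276.0, 176.0]]
side sleeve 0.69 [[201.60000610351562, 301.8999938964844], [224.10000610351562, 266.6000061035156], [249.10000610351562, 282.5], [226.60000610351562, 317.8999938964844]]
side reader 0.7 [[207.5, 205.3000030517578], [213.8000030517578, 169.39999389648438], [264.1000061035156, 178.1999969482422], [257.70001220703125, 214.1999969482422]]
side cap_mark 0.52 [[233.0, 175.0], [246.0, 175.0], [246.0, 188.0], [233.0, 188.0]]
```

View pics/crop.png

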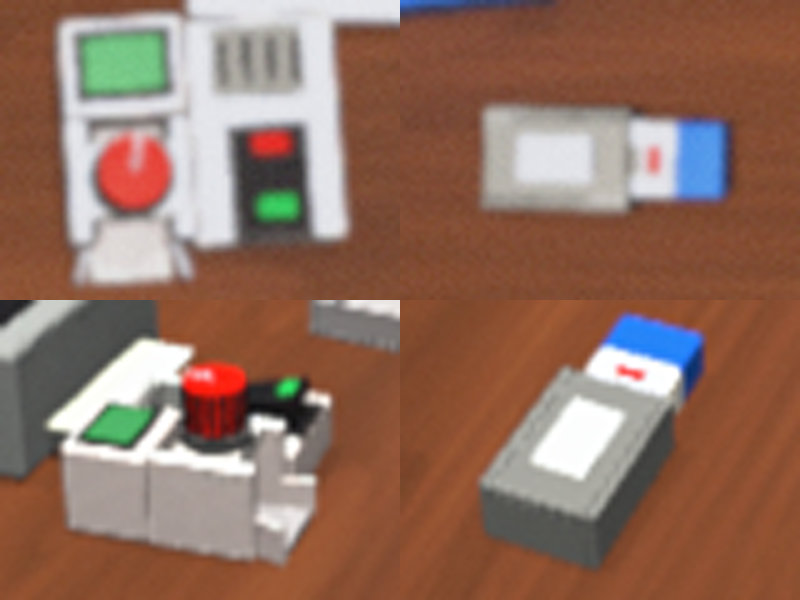

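The crops confirm that the cartridge is face up, that the reader has a small yaw, and that the cap line points away from the robot. Next I'll fit both poses from corner pixels in both views.

```bash
cat > fit.py <<'E'
from h import *
from scipy.optimize import least_squares
def px(u0,v0,x,y): return np.array([u0+(x+.5)/5-.5,v0+(y+.5)/5-.5])
def fit(obs,pts,x0):
    def P(q,p): c,s=np.cos(q[2]),np.sin(q[2]); return np.array([q[0]+c*p[0]-s*p[1],q[1]+s*p[0]+c*p[1],p[2]])
    def f(q):
        r=[]
        for n,p,o in obs: r+=list((proj(n,P(q,p))-o)*1.0)
        for p,m in pts: r+=list((P(q,p)-m)[:2]/5)
        return r
    s=least_squares(f,x0,loss='soft_l1'); print(np.round(s.x,3),"res",np.round(f(s.x),1).tolist()); return s.x
T=lambda x,y:px(257,135,x,y); S=lambda x,y:px(197,162,x,y-300)
fit([("top",(106,40,70),T(60,20)),("top",(-44,-141,44),T(348,236)),("top",(-44,-41,44),T(200,245)),("top",(0,0,121.5),T(134,172)),
 ("side",(106,40,70),S(63,440)),("side",(106,40,0),S(68,527)),("side",(0,0,121.5),S(213,375)),("side",(-40,40,0),S(250,560))],
 [((0,0,0),(637,-102)),((41,0,0),(677,-99.5)),((-22,-91,0),(619,-198.5)) if 0 else ((0,0,0),(637,-102))],[637,-102,0.0])
T=lambda x,y:px(120,185,x-400,y); S=lambda x,y:px(190,260,x-400,y-300)
h=47.5
print("sleeve")
fit([("top",(-h,-33,36),T(483,106)),("top",(h,-33,36),T(630,106)),("top",(h,33,36),T(630,210)),("top",(-h,33,36),T(483,210)),
 ("side",(-h,-33,36),S(480,485)),("side",(h,-33,36),S(573,368)),("side",(h,33,36),S(678,408)),("side",(-h,33,36),S(600,515))][:4]if 0 else
 [("top",(-h,33,36),T(483,106)),("top",(h,33,36),T(630,106)),("top",(h,-33,36),T(630,210)),("top",(-h,-33,36),T(483,210)),
 ("side",(-h,33,36),S(480,485)),("side",(h,33,36),S(573,368)),("side",(h,-33,36),S(678,408)),("side",(-h,-33,36),S(600,515))],
 [((0,0,0),(479,328))],[479,328,-1.57])
print("head"); 
fit([("top",(75,25,28),T(726,118)),("top",(75,-25,28),T(726,200)),("side",(75,25,28),S(625,315)),("side",(75,-25,28),S(703,345))],[((75,0,0),(480,219.5)),((0,0,0),(479,294))],[479,294,-1.57])
E
python3 fit.py
```

```text
Traceback (most recent call last):
  File "fit.py", line 13, in <module>
    fit([("top",(106,40,70),T(60,20)),("top",(-44,-141,44),T(348,236)),("top",(-44,-41,44),T(200,245)),("top",(0,0,121.5),T(134,172)),
    ~~~^^^^^^^^^^^^^^^^^^^^^^^^^^^^^^^^^^^^^^^^^^^^^^^^^^^^^^^^^^^^^^^^^^^^^^^^^^^^^^^^^^^^^^^^^^^^^^^^^^^^^^^^^^^^^^^^^^^^^^^^^^^^^^^
  File "fit.py", line 11, in fit
    s=least_squares(f,x0,loss='soft_l1'); print(np.round(s.x,3),"res",np.round(f(s.x),1).tolist()); return s.x
  File "fit.py", line 9, in f
    for p,m in pts: r+=list((P(q,p)-m)[:2]/5)
                             ~~~~~~^~
ValueError: operands could not be broadcast together with shapes (3,) (2,)
```

```bash
sed -i 's/(P(q,p)-m)\[:2\]/(P(q,p)[:2]-m)/; s/return s.x$/return s.x/; s/s=least_squares(f,x0,/s=least_squares(f,x0,x_scale=[1,1,.01],/' fit.py; python3 fit.py
```

```text
[ 6.36208e+02 -1.04614e+02  7.90000e-02] res [0.2, 0.0, 0.1, 0.2, -0.7, 0.1, 0.5, -0.5, -0.9, 1.2, -0.5, 0.4, 0.2, 0.6, 0.4, 0.2, -0.2, -0.5, 0.0, -0.4, -0.2, -0.5]
sleeve
[476.902 327.357  -1.564] res [0.6, 0.7, -0.2, 1.1, -0.7, 0.3, -0.0, -0.1, 0.3, -0.4, -1.5, -0.5, -0.4, -2.3, -0.3, 0.8, -0.4, -0.1]
head
[479.518 293.807  -1.572] res [-0.5, 0.9, -1.0, -0.4, -0.1, -0.6, 0.2, -2.2, -0.1, -0.1, 0.1, -0.0]
```

```bash
cat > plan.py <<'E'
from h import *
import sys
def plan(x,y,z,th):
    o=get_obs(); p=np.array(o["ee_pos"]); Rc=R.from_rotvec(o["orientation"])
    Rt=R.from_matrix(np.array([[np.cos(th),np.sin(th),0],[np.sin(th),-np.cos(th),0],[0,0,-1]]))
    d=Rc.inv().apply(np.array([x,y,z])-p)/200; r=(Rc.inv()*Rt).as_rotvec()/np.deg2rad(30)
    X=Rc.apply([1,0,0])
    print("t",round(o["t"],2),"pos",p.round(1),"th",round(np.arctan2(X[1],X[0]),3),"q6",round(o["qpos"][5],2),"F",np.round(o["ft_force"],1),"M",np.round(o["moment"],2),"w",round(o["width"],1))
    print("shift",d.round(4),"turn",r.round(4),"rows",round(np.linalg.norm(d)*4,1),round(np.linalg.norm(r)*30/8.59,1))
plan(*map(float,sys.argv[1:5]))
E
python3 plan.py 479 241 140 1.571
```

```text
t 4.4 pos [ 249.6 -573.   239.6] th 0.411 q6 -0.02 F [0.4 0.7 0.7] M [ 0.01 -0.02  0.01] w 87.7
shift [ 2.6768 -3.2731  0.4985] turn [-1.0000e-04 -1.0000e-04 -2.2158e+00] rows 17.0 7.7
```

```bash
R='0.82 -1 0 0 0 0 -1'; python3 -m jog '0.82 -1 0 0 0 0 -1;0.82 -1 0 0 0 0 -1;0.82 -1 0 0 0 0 -1;0.82 -1 0 0 0 0 -1;0.82 -1 0 0 0 0 -1;0.82 -1 0 0 0 0 -1'; python3 -m jog '0.82 -1 0 0 0 0 -1;0.82 -1 0 0 0 0 -1;0.82 -1 0 0 0 0 -1;0.82 -1 0 0 0 0 -1;0.82 -1 0 0 0 0 -1;0.82 -1 0 0 0 0 -1'; python3 -m jog '0.82 -1 0.2 0 0 -1 -1;0.82 -1 0.2 0 0 -1 -1;0.82 -1 0.2 0 0 -1 -1;0.82 -1 0.2 0 0 -1 -1;0.82 -1 0.2 0 0 -1 -1;0.82 -1 0.2 0 0 -1 -1'; python3 plan.py 479 241 110 1.571
```

```text
t: 5.0
ee_pos: [320.1, -319.9, 239.5]
orientation: [-3.073, -0.645, 0.001]
ft_force: [-0.5, -0.3, -0.2]
width: 88.0
grasp_force: 0.0
t: 5.6
ee_pos: [391.8, -71.9, 240.1]
orientation: [-3.074, -0.648, -0.002]
ft_force: [0.8, -1.3, 0.5]
width: 88.0
grasp_force: 0.0
t: 6.2
ee_pos: [462.9, 176.6, 199.2]
orientation: [-2.803, -1.419, -0.002]
ft_force: [0.1, 0.9, 0.9]
width: 87.7
grasp_force: 0.0
t 6.2 pos [462.9 176.6 199.2] th 0.937 q6 0.97 F [0.1 0.9 0.9] M [-0.04 -0.06  0.01] w 87.7
shift [ 0.3067 -0.1261  0.4461] turn [ 0.0017 -0.0019 -1.2105] rows 2.2 4.2
```

```bash
python3 -m jog '0.307 -0.126 0.4 0 0 -1 -1;0.307 -0.126 0.446 0 0 -1 -1;0.307 -0.126 0.446 0 0 -1 -1;0.307 -0.126 0.446 0 0 -1 -1;0.307 -0.126 0.446 0 0 -1 -1' | head -2;  python3 plan.py 479 241 19 1.571
```

```text
t: 6.7
ee_pos: [477.6, 236.8, 109.7]
t 6.7 pos [477.6 236.8 109.7] th 1.458 q6 0.55 F [0.3 0.1 0. ] M [-0.06 -0.03 -0.02] w 88.0
shift [0.0223 0.0052 0.4536] turn [-0.0023  0.002  -0.2158] rows 1.8 0.8
```

```bash
python3 -m jog '0.022 0.005 0.1 0 0 -0.216 -1;0.022 0.005 0.25 0 0 -0.216 -1;0.022 0.005 0.4 0 0 -0.216 -1;0.022 0.005 0.45 0 0 -0.216 -1;0.022 0.005 0.45 0 0 -0.216 -1' | head -4; python3 -m jog '0 0 0 0 0 0 1;0 0 0 0 0 0 1;0 0 0 0 0 0 1;0 0 0 0 0 0 1;0 0 0 0 0 0 1;0 0 0 0 0 0 1';  python3 plan.py 479 136 19 1.571
```

```text
t: 7.2
ee_pos: [478.5, 241.1, 19.8]
orientation: [-2.223, -2.219, 0.003]
ft_force: [0.5, 0.1, 0.1]
t: 7.8
ee_pos: [479.0, 242.4, 21.0]
orientation: [2.221, 2.222, 0.001]
ft_force: [-1.1, -0.4, 4.6]
width: 50.1
grasp_force: 30.0
t 7.8 pos [479.  242.4  21. ] th 1.571 q6 0.45 F [-1.1 -0.4  4.6] M [-0.15 -0.03 -0.04] w 50.1
shift [-5.319e-01 -4.000e-04  9.600e-03] turn [ 0.0013 -0.0006  0.0004] rows 2.1 0.0
```

```bash
python3 -m jog '-0.12 0 0 0 0 0 1;-0.24 0 0 0 0 0 1;-0.36 0 0 0 0 0 1;-0.48 0 0 0 0 0 1;-0.63 0 0 0 0 0 1;-0.63 0 0 0 0 0 1;-0.63 0 0 0 0 0 1'
python3 - <<'E'
from h import *
print(get_obs()["moment"])
for n in("top","side"):
    get_image(n)
    for t in("cartridge","cartridge_nose"): print(n,t,pin(t,n))
E
```

```text
t: 8.5
ee_pos: [479.3, 115.1, 21.0]
orientation: [2.222, 2.22, 0.0]
ft_force: [0.5, -5.9, 5.3]
width: 49.7
grasp_force: 30.0
[-0.80030819 -0.20097545  0.00283168]
top cartridge [([622.2, 459.4, -2.0], 0.63)]
top cartridge_nose []
side cartridge [([478.3, 170.9, -0.3], 0.74), ([742.1, 252.4, -1.2], 0.22)]
side cartridge_nose [([479.6, 94.9, 12.5], 0.76), ([658.2, -106.1, 106.2], 0.55)]
```

```bash
python3 -m jog '0 0 0 0 0 0 -1;0 0 0 0 0 0 -1;0 0 0 0 0 0 -1;0 0 0 0 0 0 -1;0 0 0 0 0 0 -1'|tail -2; python3 -m jog '0.2 0 0 0 0 0 -1;0.4 0 0 0 0 0 -1;0.57 0 0 0 0 0 -1;0.57 0 0 0 0 0 -1;0.57 0 0 0 0 0 -1;0.57 0 0 0 0 0 -1'
python3 - <<'E'
from h import *
for k in range(2):
    for n in("top","side"):
        save(n,f"{n}_p{k}.png")
        for t in("cartridge","cartridge_nose"): print(n,t,pin(t,n))
t=cv2.imread("pics/side_p1.png");cv2.imwrite("pics/sc.png",cv2.resize(t[200:320,180:340],(800,600)))
E
```

```text
width: 85.8
grasp_force: 0.0
t: 9.9
ee_pos: [478.3, 229.3, 20.3]
orientation: [-2.221, -2.221, 0.002]
ft_force: [0.8, 0.3, 0.6]
width: 88.0
grasp_force: 0.0
top cartridge [([481.5, 168.1, 3.0], 0.92)]
top cartridge_nose [([479.0, 91.7, 14.1], 0.76), ([623.1, 457.5, -0.5], 0.6), ([659.3, -107.0, 103.8], 0.36)]
side cartridge [([475.0, 166.8, 0.5], 0.71), ([721.1, 133.8, 0.5], 0.26)]
side cartridge_nose []
top cartridge [([477.3, 166.4, 0.4], 0.76), ([366.6, -401.5, 1.6], 0.66)]
top cartridge_nose [([479.8, 93.8, 13.6], 0.55)]
side cartridge [([478.0, 169.8, 1.7], 0.66)]
side cartridge_nose []
```

View pics/sc.png

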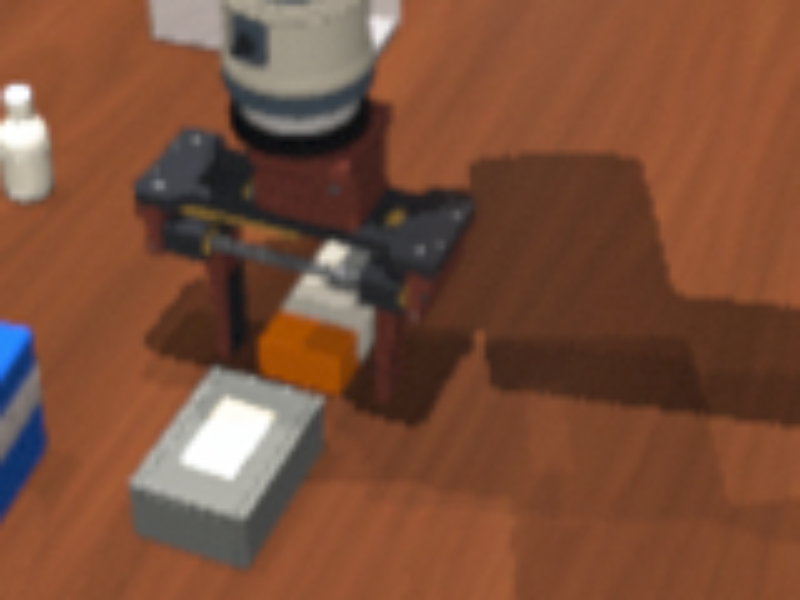

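```bash
python3 -m jog '0 0 0 0 0 0 1;0 0 0 0 0 0 1;0 0 0 0 0 0 1;0 0 0 0 0 0 1;0 0 0 0 0 0 1;0 0 -0.1 0 0 0 1;0 0 -0.2 0 0 0 1;0 0 -0.2 0 0 0 1'; python3 plan.py 405 -123 60 3.222
```

```text
t: 11.3
ee_pos: [480.0, 230.8, 62.2]
orientation: [2.22, 2.221, 0.005]
ft_force: [0.0, -0.3, -3.0]
width: 49.8
grasp_force: 30.0
t 11.3 pos [480.  230.8  62.2] th 1.571 q6 0.43 F [ 0.  -0.3 -3. ] M [ 0.11 -0.11  0.01] w 49.8
shift [-1.7689 -0.3755  0.0069] turn [ 7.1000e-03  2.8000e-03 -3.1531e+00] rows 7.2 11.0
```

```bash
python3 -m jog '-0.95 -0.2 0 0 0 -1 1;-0.95 -0.2 0 0 0 -1 1;-0.95 -0.2 0 0 0 -1 1;-0.95 -0.2 0 0 0 -1 1;-0.95 -0.2 0 0 0 -1 1'|head -2; python3 plan.py 405 -123 62 3.222
```

```text
t: 11.8
ee_pos: [436.0, 36.4, 59.5]
t 11.8 pos [436.   36.4  59.5] th 2.094 q6 -0.47 F [ 0.   0.6 -2.1] M [ 0.17  0.02 -0.06] w 50.3
shift [-0.613  -0.5328 -0.0116] turn [-0.0047 -0.0065 -2.154 ] rows 3.2 7.5
```

```bash
python3 -m jog '-0.61 -0.53 0 0 0 -1 1;-0.61 -0.53 0 0 0 -1 1;-0.61 -0.53 0 0 0 -1 1;-0.61 -0.53 0 0 0 -1 1;-0.61 -0.53 0 0 0 -1 1'|head -2; python3 -m jog '0 0 0 0 0 -1 1;0 0 0 0 0 -1 1;0 0 0 0 0 -1 1;0 0 0 0 0 -1 1;0 0 0 0 0 -1 1'|head -2; python3 plan.py 405 -123 30.5 3.222
```

```text
t: 12.3
ee_pos: [407.5, -120.9, 59.9]
t: 12.8
ee_pos: [408.0, -117.7, 60.0]
t 12.8 pos [ 408.  -117.7   60. ] th 3.141 q6 -1.88 F [ 0.2  0.6 -2.2] M [0.03 0.02 0.05] w 49.8
shift [ 0.0151 -0.0267  0.1474] turn [ 0.0007 -0.0015 -0.1539] rows 0.6 0.5
```

```bash
python3 -m jog '0.015 -0.027 0.1 0 0 -0.154 1;0.015 -0.027 0.14 0 0 -0.154 1;0.015 -0.027 0.142 0 0 -0.154 1;0.015 -0.027 0.142 0 0 -0.154 1'|head -2; python3 plan.py 540.5 -112.2 31 3.222;  python3 - <<'E'
from h import *
for n in("top","side"):
    save(n,f"{n}_q.png")
    for t in("cartridge","cartridge_nose","stop","foot_gap"): print(n,t,pin(t,n))
t=cv2.imread("pics/side_q.png");s=cv2.imread("pics/top_q.png")
cv2.imwrite("pics/qc.png",np.vstack([cv2.resize(t[160:235,200:360],(640,300),interpolation=2),cv2.resize(s[140:240,220:380],(480,300),interpolation=2)[:, :480] if 0 else cv2.resize(s[150:225,210:370],(640,300),interpolation=2)]))
E
```

```text
t: 13.2
ee_pos: [405.0, -123.5, 31.9]
t 13.2 pos [ 405.  -123.5   31.9] th -3.063 q6 -1.97 F [ 0.   0.3 -1.8] M [0.01 0.   0.05] w 49.9
shift [-0.6799  0.0032  0.004 ] turn [ 0.0008 -0.0016 -0.0035] rows 2.7 0.0
top cartridge [([466.7, -121.6, 10.7], 0.64), ([667.6, -104.5, 78.4], 0.59), ([473.9, -438.9, -2.0], 0.49)]
top cartridge_nose [([539.6, -115.3, 22.7], 0.65)]
top stop [([675.9, -102.7, 24.9], 0.95)]
top foot_gap [([638.9, -100.7, 37.5], 0.7)]
side cartridge [([462.8, -119.4, 10.6], 0.83)]
side cartridge_nose [([543.3, -113.6, 21.7], 0.98), ([618.7, -519.5, 0.9], 0.68), ([656.1, -100.6, 101.6], 0.26)]
side stop [([678.5, -98.8, 28.7], 0.72), ([364.7, -397.4, 0.5], 0.32)]
side foot_gap [([634.4, -103.0, 34.6], 0.57)]
```

View pics/qc.png

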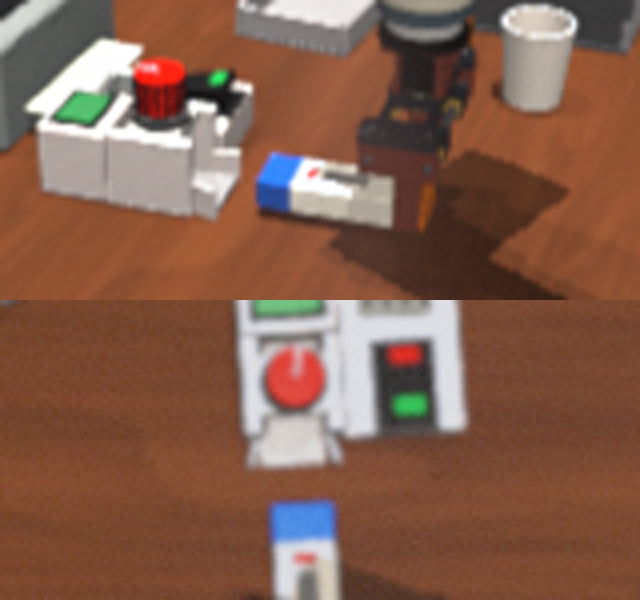

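Run:
```python
from h import *
P=lambda x,y,z:ray("top",210+(x+.5)/4-.5,150+(y-300+.5)/4-.5,z).round(1)
print("guides",P(250,465,30),P(340,462,30),"nose",P(271,502,37),P(335,502,37),"cap",P(295,378,121.5))
q=np.array([636.2,-104.6]);
for p in((-63,33,30),(-63,-33,30),(0,0,121.5),(-138,0,0)):
    c,s=np.cos(.079),np.sin(.079); print(p,[round(q[0]+c*p[0]-s*p[1],1),round(q[1]+s*p[0]+c*p[1],1)])
im=cv2.imread("pics/top_q.png").astype(int)
m=((im[:,:,2]>im[:,:,1]+80)&(im[:,:,2]>130)); m[:150]=0;m[185:]=0;m[:,:265]=0;m[:,300:]=0
v,u=np.nonzero(m); print("red",u.mean(),v.mean(),len(u),ray("top",u.mean(),v.mean(),118).round(1))
b=((im[:,:,0]>im[:,:,2]+80)); b[:262-0-90]=0; b[:,:270]=0;b[:,310:]=0;b[200:]=0
v,u=np.nonzero(b); print("blue",u.mean(),v.mean(),len(u),ray("top",u.mean(),v.mean(),37).round(1))
```

```text
guides [571.2 -71.6  30. ] [ 575.3 -146.2   30. ] nose [540.6 -89.4  37. ] [ 541.7 -142.1   37. ] cap [ 634.3 -102.9  121.5]
(-63, 33, 30) [np.float64(570.8), np.float64(-76.7)]
(-63, -33, 30) [np.float64(576.0), np.float64(-142.5)]
(0, 0, 121.5) [np.float64(636.2), np.float64(-104.6)]
(-138, 0, 0) [np.float64(498.6), np.float64(-115.5)]
red 283.36538461538464 169.25641025641025 156 [ 634.3 -103.1  118. ]
blue nan nan 0 [nan nan nan]<stdin>:11: RuntimeWarning: Mean of empty slice.
  ret = ret.dtype.type(ret / rcount)
```

```bash
python3 -m jog '0 0.016 -0.01 0 0 0 1;-0.06 0.016 -0.01 0 0 0 1;-0.12 0.016 -0.01 0 0 0 1;-0.18 0.016 -0.01 0 0 0 1;-0.24 0.016 -0.01 0 0 0 1;-0.24 0.016 -0.01 0 0 0 1'; python3 plan.py 540.5 -109.2 31 3.222
```

```text
t: 14.3
ee_pos: [455.4, -117.0, 34.3]
orientation: [-0.128, 3.136, -0.001]
ft_force: [-0.7, -0.1, -2.0]
width: 50.1
grasp_force: 30.0
t 14.3 pos [ 455.4 -117.    34.3] th -3.06 q6 -1.93 F [-0.7 -0.1 -2. ] M [ 0.07 -0.01  0.03] w 50.1
shift [-0.427   0.004   0.0174] turn [-0.0018  0.0051  0.0026] rows 1.7 0.0
```

```bash
python3 -m jog '-0.05 0 0.008 0 0 0 1;-0.1 0 0.01 0 0 0 1;-0.15 0 0.01 0 0 0 1;-0.2 0 0.01 0 0 0 1;-0.2 0 0.01 0 0 0 1'; python3 plan.py 540.5 -109.2 31 3.222
```

```text
t: 14.8
ee_pos: [494.6, -113.7, 32.3]
orientation: [-0.128, 3.137, -0.001]
ft_force: [-0.2, 0.7, -2.2]
width: 49.7
grasp_force: 30.0
t 14.8 pos [ 494.6 -113.7   32.3] th -3.06 q6 -1.9 F [-0.2  0.7 -2.2] M [0.04 0.04 0.02] w 49.7
shift [-0.2305  0.0039  0.0069] turn [-0.0013  0.004   0.0018] rows 0.9 0.0
```

```bash
python3 -m jog '-0.05 0.001 0.003 0 0 0 1;-0.1 0.002 0.005 0 0 0 1;-0.15 0.003 0.006 0 0 0 1;-0.19 0.003 0.006 0 0 0 1;-0.19 0.003 0.006 0 0 0 1'; python3 plan.py 540.5 -109.2 31 3.222
```

```text
t: 15.3
ee_pos: [532.0, -109.9, 31.0]
orientation: [-0.128, 3.137, -0.001]
ft_force: [-1.1, 0.3, -2.7]
width: 49.8
grasp_force: 30.0
t 15.3 pos [ 532.  -109.9   31. ] th -3.06 q6 -1.88 F [-1.1  0.3 -2.7] M [ 0.08 -0.05  0.01] w 49.8
shift [-0.0425  0.0002  0.0003] turn [-0.0009  0.0031  0.0019] rows 0.2 0.0
```

```bash
python3 -m jog '-0.02 0 0.005 0 0 0 1;-0.035 0 0.01 0 0 0 1;-0.035 0 0.01 0 0 0 1'|sed -n '2p;4p'; python3 -m jog '-0.01 0 0 0 0 0 1;-0.02 0 0 0 0 0 1;-0.02 0 0 0 0 0 1'|sed -n '2p;4p'; python3 -m jog '-0.01 0 0 0 0 0 1;-0.02 0 0 0 0 0 1;-0.02 0 0 0 0 0 1'|sed -n '2p;4p'
```

```text
ee_pos: [537.2, -109.3, 29.1]
ft_force: [-2.2, 0.7, 2.5]
ee_pos: [541.3, -109.1, 29.0]
ft_force: [-2.3, -0.8, 4.2]
ee_pos: [541.9, -108.9, 28.9]
ft_force: [-13.9, -3.7, 13.4]
```

```bash
python3 -m jog '0 0 0 0 0 0 -1;0 0 0 0 0 0 -1;0 0 0 0 0 0 -1;0 0 0 0 0 0 -1;0 0 0 0 0 0 -1;0 0 -0.25 0 0 0 -1;0.2 0 -0.5 0 0 0 -1;0.3 0 -0.6 0 0 0 -1' | sed -n '2p;4p;5p'; python3 -m jog '0.3 0 -0.3 0 0 0 -1;0.3 0 -0.3 0 0 0 -1;0.3 0 -0.3 0 0 0 -1'| sed -n '2p'
python3 - <<'E'
from h import *
for n in("top","side"):
    save(n,f"{n}_r.png")
    for t in("cartridge","cartridge_nose","stop","cap_mark","collar_mark"): print(n,t,pin(t,n))
t=cv2.imread("pics/side_r.png");s=cv2.imread("pics/top_r.png")
cv2.imwrite("pics/rc.png",np.vstack([cv2.resize(t[160:220,200:320],(600,300),interpolation=2),cv2.resize(s[145:205,225:345],(600,300),interpolation=2)]))
E
```

```text
ee_pos: [485.6, -113.6, 150.4]
ft_force: [-1.1, 0.2, -0.1]
width: 87.6
ee_pos: [424.7, -118.7, 211.5]
top cartridge [([604.3, -105.9, 7.6], 0.67), ([625.6, 457.6, -2.2], 0.3)]
top cartridge_nose [([675.5, -101.1, 21.7], 0.77)]
top stop [([677.5, -105.2, 28.2], 0.88)]
top cap_mark [([661.9, -104.7, 103.0], 0.71), ([627.4, -517.4, 4.8], 0.39)]
top collar_mark [([621.2, -200.2, 71.1], 0.59), ([665.6, -102.7, 79.2], 0.47)]
side cartridge [([597.7, -102.7, 7.7], 0.58)]
side cartridge_nose [([619.0, -520.3, 3.9], 0.49)]
side stop [([676.8, -100.5, 23.7], 0.92)]
side cap_mark [([655.9, -104.1, 103.3], 0.73)]
side collar_mark [([664.7, -105.5, 78.0], 0.72), ([617.7, -199.3, 72.5], 0.37)]
```

View pics/rc.png

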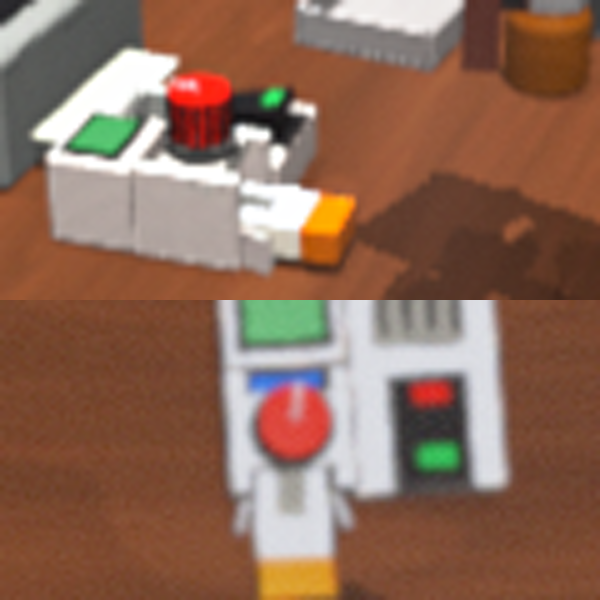

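The cartridge is fully in: the blue head shows beyond the bridge at the stop, and the orange tail is outside. Next is the cap.

```bash
python3 plan.py 636.5 -102 160 3.222
```

```text
t 17.9 pos [ 425.8 -118.3  208.4] th -3.06 q6 -1.95 F [ 0.1  0.5 -0.2] M [ 0.09 -0.16  0.01] w 87.7
shift [-1.0569 -0.0042  0.2413] turn [ 0.0006 -0.0015  0.0014] rows 4.3 0.0
```

```bash
python3 -m jog '-1 0 0 0 0 0 -1;-1 0 0 0 0 0 -1;-1 0 0 0 0 0 -1;-1 0 0 0 0 0 -1;-1 0 0.2 0 0 0 -1;-1 0 0.25 0 0 0 -1' | sed -n '2p'; python3 plan.py 636.5 -102 104 3.222
```

```text
ee_pos: [623.7, -101.5, 155.0]
t 18.5 pos [ 623.7 -101.5  155. ] th -3.06 q6 -1.83 F [-1.5 -0.7 -0.4] M [0.08 0.   0.04] w 87.5
shift [-0.065  -0.0081  0.2544] turn [ 0.0028 -0.0106  0.0025] rows 1.1 0.0
```

```bash
python3 -m jog '-0.06 -0.008 0 0 0 0 -1;-0.06 -0.008 0.1 0 0 0 -1;-0.06 -0.008 0.2 0 0 0 -1;-0.06 -0.008 0.25 0 0 0 -1;-0.06 -0.008 0.25 0 0 0 -1;-0.06 -0.008 0.25 0 0 0 -1' | sed -n '2p'; python3 -m jog '0 0 0 0 0 0 1;0 0 0 0 0 0 1;0 0 0 0 0 0 1;0 0 0 0 0 0 1;0 0 0 0 0 0 1;0 0 0 0 0 0 1;0 0 0 0 0 0 1';python3 plan.py 636.5 -102 104 3.222
```

```text
ee_pos: [637.7, -103.1, 110.0]
t: 19.8
ee_pos: [636.9, -101.8, 108.8]
orientation: [0.127, -3.138, -0.002]
ft_force: [-0.5, 3.9, 1.5]
width: 45.8
grasp_force: 29.9
t 19.8 pos [ 636.9 -101.8  108.8] th -3.061 q6 -1.83 F [-0.5  3.9  1.5] M [ 0.78 -0.07 -0.  ] w 45.8
shift [ 0.0023 -0.0007  0.0241] turn [ 0.0028 -0.001   0.0007] rows 0.1 0.0
```

```bash
cat > m.py <<'E'
from h import *
o=get_obs(); X=R.from_rotvec(o["orientation"]).apply([1,0,0]); th=np.arctan2(X[1],X[0])
if th<-2.9: th+=2*np.pi
print("turned",round(3.222-th,3),"M",np.round(o["moment"],3),"F",np.round(o["ft_force"],1),"q6",round(o["qpos"][5],2),"tq6",round(o["joint_torque"][5],3),"t",round(o["t"],2),"p",np.round(o["ee_pos"],1))
E
python3 m.py; python3 -m jog '0 0 0 0 0 0.28 1;0 0 0 0 0 0.5 1' >/dev/null; python3 m.py;  python3 -m jog '0 0 0 0 0 0.28 1;0 0 0 0 0 0.5 1' >/dev/null; python3 m.py; python3 -m jog '0 0 0 0 0 0.2 1;0 0 0 0 0 0.2 1' >/dev/null; python3 m.py
```

```text
turned -0.0 M [ 0.782 -0.074 -0.003] F [-0.5  3.9  1.5] q6 -1.83 tq6 -0.003 t 19.8 p [ 636.9 -101.8  108.8]
turned 0.266 M [0.517 0.028 0.132] F [-0.7  3.2  1.1] q6 -1.56 tq6 -1.196 t 20.0 p [ 636.8 -102.1  108.8]
turned 0.528 M [0.316 0.15  0.194] F [-0.5  3.4  1.9] q6 -1.3 tq6 -1.112 t 20.2 p [ 636.7 -102.2  108.8]
turned 0.628 M [0.478 0.29  0.155] F [-1.5  3.3  2.2] q6 -1.2 tq6 1.235 t 20.4 p [ 636.7 -102.3  108.8]
```

```bash
python3 -m jog '0 0 0 0 0 0.2 1;0 0 0 0 0 0.2 1' >/dev/null; python3 m.py;  python3 -m jog '0 0 0 0 0 0.2 1;0 0 0 0 0 0.2 1' >/dev/null; python3 m.py; python3 -m jog '0 0 0 0 0 0.2 1;0 0 0 0 0 0.2 1' >/dev/null; python3 m.py
```

```text
turned 0.731 M [0.575 0.46  0.112] F [-1.8  4.   2.8] q6 -1.1 tq6 1.134 t 20.6 p [ 636.7 -102.4  108.8]
turned 0.834 M [0.57  0.603 0.203] F [-3.2  3.8  3.5] q6 -1.0 tq6 1.131 t 20.8 p [ 636.6 -102.5  108.8]
turned 0.939 M [0.596 0.642 0.173] F [-3.8  3.6  4. ] q6 -0.89 tq6 1.014 t 21.0 p [ 636.5 -102.6  108.8]
```

```bash
python3 -m jog '0 0 0 0 0 0.2 1;0 0 0 0 0 0.2 1' >/dev/null; python3 m.py;  python3 -m jog '0 0 0 0 0 0.2 1;0 0 0 0 0 0.2 1' >/dev/null; python3 m.py; python3 -m jog '0 0 0 0 0 0.2 1' >/dev/null; python3 m.py;python3 -m jog '0 0 0 0 0 0 1' >/dev/null; python3 m.py
```

```text
turned 1.043 M [0.539 0.819 0.073] F [-3.3  3.8  4.1] q6 -0.79 tq6 1.015 t 21.2 p [ 636.4 -102.6  108.8]
turned 1.148 M [0.518 0.835 0.169] F [-4.6  4.2  4.4] q6 -0.68 tq6 1.016 t 21.4 p [ 636.3 -102.6  108.8]
turned 1.252 M [0.532 0.956 0.134] F [-5.1  3.2  4.6] q6 -0.58 tq6 -2.087 t 21.5 p [ 636.2 -102.6  108.8]
turned 1.253 M [0.573 0.92  0.172] F [-4.7  3.2  4.7] q6 -0.58 tq6 1.047 t 21.6 p [ 636.2 -102.6  108.8]
```

```bash
python3 -m jog '0 0 0 0 0 0.2 1;0 0 0 0 0 0.2 1' >/dev/null; python3 m.py;  python3 -m jog '0 0 0 0 0 0 1' >/dev/null; python3 m.py; python3 -m jog '0 0 0 0 0 0.2 1;0 0 0 0 0 0.2 1' >/dev/null; python3 m.py;python3 -m jog '0 0 0 0 0 0 1' >/dev/null; python3 m.py
```

```text
turned 1.358 M [0.51  0.991 0.226] F [-5.4  3.4  5. ] q6 -0.47 tq6 1.07 t 21.8 p [ 636.1 -102.6  108.7]
turned 1.355 M [0.497 1.018 0.203] F [-4.6  4.1  4.9] q6 -0.47 tq6 0.248 t 21.9 p [ 636.1 -102.6  108.8]
turned 1.462 M [0.551 1.097 0.181] F [-5.4  3.6  5.2] q6 -0.37 tq6 1.091 t 22.1 p [ 636.  -102.6  108.8]
turned 1.459 M [0.6   1.066 0.253] F [-4.7  3.3  5.5] q6 -0.37 tq6 0.271 t 22.2 p [ 636.  -102.6  108.7]
```

```bash
python3 -m jog '0 0 0 0 0 0.15 1;0 0 0 0 0 0.15 1' >/dev/null; python3 m.py;  python3 -m jog '0 0 0 0 0 0 1' >/dev/null; python3 m.py; python3 -m jog '0 0 0 0 0 0 1' >/dev/null; python3 m.py;python3 -m jog '0 0 0 0 0 0.15 1;0 0 0 0 0 0.15 1' >/dev/null; python3 m.py; python3 -m jog '0 0 0 0 0 0 1' >/dev/null; python3 m.py; python3 -m jog '0 0 0 0 0 0 1' >/dev/null; python3 m.py
```

```text
turned 1.54 M [0.622 1.098 0.241] F [-6.   3.7  5.4] q6 -0.29 tq6 0.892 t 22.4 p [ 635.9 -102.6  108.8]
turned 1.538 M [0.639 1.139 0.237] F [-5.1  4.   5.4] q6 -0.29 tq6 0.278 t 22.5 p [ 635.9 -102.6  108.7]
turned 1.538 M [0.587 1.119 0.187] F [-4.8  2.9  5.4] q6 -0.29 tq6 0.229 t 22.6 p [ 635.9 -102.6  108.7]
turned 1.618 M [0.639 1.213 0.244] F [-5.9  3.2  6. ] q6 -0.21 tq6 0.907 t 22.8 p [ 635.8 -102.5  108.7]
turned 1.617 M [0.587 1.18  0.234] F [-4.3  4.3  6. ] q6 -0.21 tq6 0.292 t 22.9 p [ 635.8 -102.5  108.7]
turned 1.616 M [0.644 1.184 0.235] F [-5.6  2.8  5. ] q6 -0.21 tq6 0.242 t 23.0 p [ 635.8 -102.5  108.7]
```

```bash
python3 -m jog '0 0 0 0 0 0.15 1;0 0 0 0 0 0.15 1' >/dev/null; python3 m.py;  python3 -m jog '0 0 0 0 0 0 1' >/dev/null; python3 m.py; python3 -m jog '0 0 0 0 0 0 1' >/dev/null; python3 m.py;python3 -m jog '0 0 0 0 0 0.15 1;0 0 0 0 0 0.15 1' >/dev/null; python3 m.py; python3 -m jog '0 0 0 0 0 0 1' >/dev/null; python3 m.py; python3 -m jog '0 0 0 0 0 0 1' >/dev/null; python3 m.py
```

```text
turned 1.697 M [0.72 1.25 0.23] F [-6.   3.3  5. ] q6 -0.13 tq6 0.922 t 23.2 p [ 635.8 -102.5  108.7]
turned 1.695 M [0.666 1.254 0.265] F [-6.7  4.4  6.1] q6 -0.13 tq6 0.307 t 23.3 p [ 635.8 -102.5  108.8]
turned 1.695 M [0.7   1.292 0.292] F [-5.6  3.2  6.3] q6 -0.13 tq6 0.256 t 23.4 p [ 635.8 -102.5  108.8]
turned 1.776 M [0.703 1.216 0.286] F [-6.   4.9  6.3] q6 -0.05 tq6 0.92 t 23.6 p [ 635.7 -102.5  108.8]
turned 1.774 M [0.758 1.277 0.324] F [-6.3  4.8  5.3] q6 -0.06 tq6 0.304 t 23.7 p [ 635.7 -102.5  108.7]
turned 1.773 M [0.707 1.323 0.24 ] F [-6.1  3.4  6.2] q6 -0.06 tq6 0.253 t 23.8 p [ 635.7 -102.5  108.8]
```

```bash
python3 -m jog '0 0 0 0 0 0.15 1;0 0 0 0 0 0.15 1' >/dev/null; python3 m.py;  python3 -m jog '0 0 0 0 0 0 1' >/dev/null; python3 m.py; python3 -m jog '0 0 0 0 0 0 1' >/dev/null; python3 m.py
```

```text
turned 1.854 M [0.763 1.362 0.188] F [-6.8  4.   5.8] q6 0.02 tq6 0.918 t 24.0 p [ 635.7 -102.4  108.8]
turned 1.852 M [0.703 1.305 0.273] F [-5.9  3.5  6. ] q6 0.02 tq6 0.303 t 24.1 p [ 635.6 -102.5  108.7]
turned 1.852 M [0.76  1.311 0.19 ] F [-6.1  3.3  6.3] q6 0.02 tq6 0.251 t 24.2 p [ 635.6 -102.4  108.7]
```

```bash
python3 -m jog '0 0 0 0 0 0 -1;0 0 0 0 0 0 -1;0 0 0 0 0 0 -1;0 0 0 0 0 0 -1;0 0 0 0 0 0 -1;0 0 -0.2 0 0 0 -1;0 0 -0.4 0 0 0 -1;0 0 -0.4 0 0 0 -1' | sed -n '2p;5p'; python3 plan.py 619 -196 140 0.079
```

```text
ee_pos: [640.6, -103.5, 194.6]
width: 87.7
t 25.0 pos [ 640.6 -103.5  194.6] th 1.364 q6 0.03 F [0.2 0.  0.3] M [-0.05 -0.08  0.01] w 87.7
shift [-0.4748 -0.0135  0.2728] turn [ 0.0156 -0.0123  2.4544] rows 2.2 8.6
```

```bash
python3 -m jog '-0.47 -0.013 0 0 0 1 1;-0.47 -0.013 0 0 0 1 1;-0.47 -0.013 0 0 0 1 1;-0.47 -0.013 0 0 0 1 1' | sed -n '2p;5p'; python3 -m jog '0 0 0 0 0 1 1;0 0 0 0 0 1 1;0 0 0 0 0 1 1;0 0 0 0 0 1 1'|sed -n '2p;5p';  python3 plan.py 619 -196 140 0.079
python3 - <<'E'
from h import *
for n in("top","side"):
    save(n,f"{n}_u.png")
    for t in("cap_mark","collar_mark","rocker_press"): print(n,t,pin(t,n))
t=cv2.imread("pics/side_u.png");s=cv2.imread("pics/top_u.png")
cv2.imwrite("pics/uc.png",np.vstack([cv2.resize(t[160:220,200:320],(600,300),interpolation=2),cv2.resize(s[145:205,225:345],(600,300),interpolation=2)]))
E
```

```text
ee_pos: [614.6, -195.9, 188.2]
width: 59.4
ee_pos: [615.0, -194.3, 188.1]
width: 27.4
t 25.8 pos [ 615.  -194.3  188.1] th 0.312 q6 0.93 F [ 0.  -0.   0.3] M [-0.    0.01 -0.03] w 27.4
shift [0.0167 0.0144 0.2405] turn [-0.0006  0.0013  0.4443] rows 1.0 1.6
top cap_mark [([634.7, -128.3, 102.2], 0.75), ([365.0, -404.8, 1.4], 0.31)]
top collar_mark [([637.7, -129.0, 80.2], 0.74)]
top rocker_press []
side cap_mark [([633.5, -123.3, 104.1], 0.44)]
side collar_mark []
side rocker_press [([618.5, -199.8, 69.2], 0.62), ([481.3, 327.4, -3.3], 0.38)]
```

View pics/uc.png

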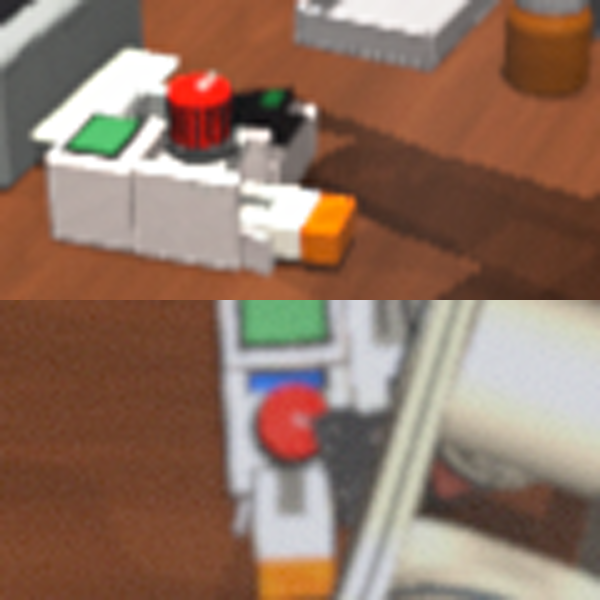

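The cap line has turned about 1.6 rad, which matches the tool's turn less the spring-back. The collar line is within about 0.1 to 0.15 rad of it, so the slip is small. Next is the rocker.

```bash
python3 -m jog '0.018 0.014 0.1 0 0 0.444 1;0.018 0.014 0.25 0 0 0.444 1;0.018 0.014 0.4 0 0 0.444 1;0.018 0.014 0.41 0 0 0.444 1;0.018 0.014 0.41 0 0 0.444 1' | sed -n '2p;4p;5p'; python3 plan.py 619 -196 80 0.079; python3 -m jog '0 0 0.03 0 0 0 1;0 0 0.06 0 0 0 1;0 0 0.09 0 0 0 1;0 0 0.1 0 0 0 1'|sed -n '2p;4p'
```

```text
ee_pos: [619.3, -195.8, 106.6]
ft_force: [0.4, 0.0, 0.9]
width: 0.4
t 26.7 pos [ 619.3 -195.8  106.6] th 0.085 q6 1.16 F [0.4 0.  0.9] M [ 0.   -0.03  0.02] w 0.4
shift [-0.0015  0.0012  0.133 ] turn [-0.001   0.0025  0.0111] rows 0.5 0.0
ee_pos: [619.3, -195.9, 86.8]
ft_force: [-1.8, 0.1, 2.8]
```

```bash
python3 -m jog '0 0 0.02 0 0 0 1;0 0 0.035 0 0 0 1;0 0 0.035 0 0 0 1'|sed -n '2p;4p'; python3 -m jog '0 0 0.015 0 0 0 1;0 0 0.015 0 0 0 1'|sed -n '2p;4p';python3 -m jog '0 0 0.01 0 0 0 1;0 0 0.01 0 0 0 1'|sed -n '2p;4p'
```

```text
ee_pos: [618.6, -196.0, 80.5]
ft_force: [-7.5, -0.1, 10.5]
ee_pos: [618.7, -196.0, 80.0]
ft_force: [-14.7, 2.9, 31.3]
ee_pos: [618.8, -196.0, 79.7]
ft_force: [-19.8, 4.6, 44.2]
```

```bash
python3 -m jog '0 0 -0.1 0 0 0 1;0 0 -0.35 0 0 0 1;0 0 -0.6 0 0 0 1;0 0 -0.6 0 0 0 1'|sed -n '2p;4p'; python3 -m jog '-0.9 0.3 -0.2 0 0 0 -1;-0.9 0.3 -0.2 0 0 0 -1;-0.9 0.3 -0.2 0 0 0 -1;-0.9 0.3 -0.2 0 0 0 -1;-0.9 0.3 -0.2 0 0 0 -1'|sed -n '2p;4p'
python3 - <<'E'
from h import *
for n in("top","side"):
    save(n,f"{n}_v.png")
    for t in("cap_mark","collar_mark","rocker_press","cartridge","cartridge_nose","cup","jar","dropper"): print(n,t,pin(t,n)[:1])
t=cv2.imread("pics/side_v.png");s=cv2.imread("pics/top_v.png")
cv2.imwrite("pics/vc.png",np.vstack([cv2.resize(t[160:220,200:320],(600,300),interpolation=2),cv2.resize(s[145:205,225:345],(600,300),interpolation=2)]))
E
```

```text
ee_pos: [623.9, -197.2, 202.4]
ft_force: [1.2, 0.1, -0.7]
ee_pos: [441.6, -271.9, 235.2]
ft_force: [-0.3, 0.1, -1.0]
top cap_mark [([638.2, -128.9, 102.0], 0.55)]
top collar_mark [([640.1, -129.3, 77.6], 0.81)]
top rocker_press [([612.5, -197.3, 61.5], 0.55)]
top cartridge [([639.4, -126.8, 79.0], 0.74)]
top cartridge_nose [([674.4, -101.2, 23.3], 0.81)]
top cup [([367.2, -404.0, -1.0], 0.43)]
top jar [([474.1, -440.7, 0.1], 0.72)]
top dropper [([723.6, 137.9, 3.0], 0.53)]
side cap_mark [([631.4, -124.3, 105.1], 0.54)]
side collar_mark [([640.1, -129.9, 77.5], 0.78)]
side rocker_press [([610.2, -203.0, 60.4], 0.42)]
side cartridge [([619.1, -518.6, 4.5], 0.66)]
side cartridge_nose [([635.8, -105.2, 3.0], 0.52)]
side cup [([363.8, -397.9, 1.2], 0.96)]
side jar [([473.4, -440.0, -0.6], 0.61)]
side dropper [([722.9, 133.5, 3.6], 0.55)]
```

View pics/vc.png

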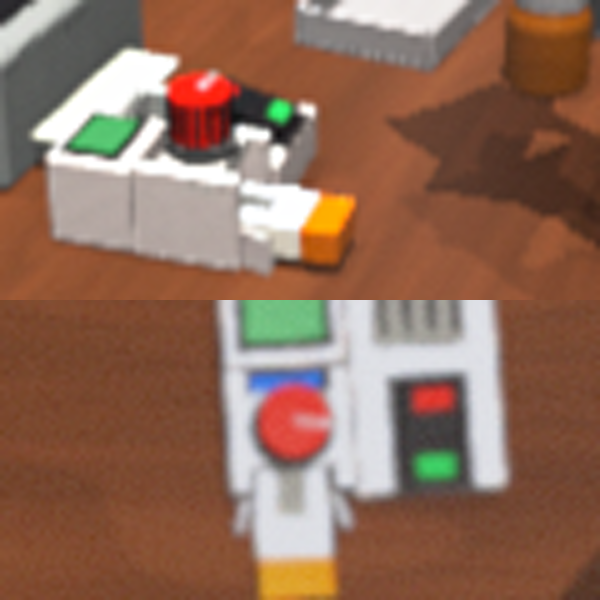

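The rocker is over to the green end, the cap and collar lines are nearly aligned, and the cartridge is in place with the other things unmoved. Handing in.

```bash
python3 -c "
from workcell import close_job
print(close_job())"
```

```text
the job is handed in; nothing more can be done
None
```

I handed the job in at about 29 s of the 72 s: the cartridge is home against the stop and clamped, the cap was turned about 0.15 rad past first slip (limit about 0.6), the rocker is on, and the arm is clear; I saw no verdict, and the one hard contact was about 48 N from the fingertips on the rocker's end stop.

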